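# Clamp down the lid of a screw-bridge pressure cooker

### The job

Close the pressure cooker: its lid already lies on the seal. Swing the bridge over the lid until its slot is fully home on the far post, then wind the T-handle clockwise, half turn after half turn, until the screw holds the lid hand-tight. Stop there, since overtightening ruins the seal, and do not knock the things standing around.

Things in the scene. Friction and masses are not known exactly. Their poses are not given: they have to be found in the camera images.
- cooker: Steel pressure cooker, 164 mm across, rim 100 mm up; too heavy to shift. Origin: centre of its underside, on the axis of the lid. Its x axis points from the near post (x = -97 mm, the pivot of the bridge) to the far post (x = +97 mm, with a mushroom head, top at 177 mm); z is up. Two black side handles reach out to y = +-129 mm, 68 to 86 mm up.
- bridge (a joint): Angle of the bridge about the near post, rad: 0 = home, its slot stopped against the far post, the screw over the middle of the lid; grows as it swings open, counter-clockwise from above (to the cooker's +y side). It swings level with 1.6 N m of friction (7 N at the knob) and stays put. A steel bar 20 mm wide, its top 167 mm up.
- bridge_knob (a point): Middle of the black upright finger knob (18 mm thick, from 167 to 204 mm above the worktop; this point at 193 mm) at the free end of the bridge, 217 mm from the near post's axis.
- screw_nut (a point): Top of the nut (25 mm wide) in the middle of the bridge, 97 mm from the near post's axis and 176 mm above the worktop; the screw's axis passes through it.
- t_handle (a joint): Turn of the T-handle, rad: 0 = screw fully raised; grows clockwise from above, 6 mm down a turn. It runs freely (0.06 N m) until the foot meets the lid at some 10.5 to 14.5 rad (the seal stands more or less proud), then grows tight within 1 rad. Hand-tight is 0.5 to 0.7 N m: a sideways push of 10 to 14 N at 50 mm from the axis; 23 N there is far too much. It stays where left.
- bar_end_a (a point): Centre of one ball end (17 mm thick) of the T-handle's level crossbar. The bar is 11 mm thick, its ball ends 50 mm either side of the screw's axis, 232 mm above the worktop when the screw is fully raised (0.95 mm less a rad), nothing above it. With the joints bridge and t_handle both at 0 this end points along the cooker's +x.
- bar_end_b (a point): Centre of the opposite ball end of the crossbar.
- foot: The round steel pressure foot, 42 mm across, at the bottom of the screw. Origin: middle of its underside. It turns with the T-handle and is to press on the dark raised boss in the middle of the lid.
- lid: The loose steel lid, 176 mm across, lying centred on the rubber seal of the cooker. Origin: middle of the plane that lies on the seal, 101 to 104 mm above the worktop; the flat boss, 52 mm across, on which the foot presses is 26 mm above it. A black steam valve on its -y side stands up to 34 mm above the origin.
- kitchen_timer: Bystander: round kitchen timer, 63 mm wide, 50 mm tall. Origin: centre of its underside.
- spice_jar: Bystander: small spice jar with a black cap, 41 mm wide, 105 mm tall. Origin: centre of its underside.
- mug: Bystander: white mug with dots, 91 mm tall, behind the cooker. Origin: centre of its underside.
- wooden_spoon: Bystander: wooden spoon, 338 mm long, lying on the worktop. Origin: its middle, at the underside.

How it is judged:
By the outcome, as a careful person would: the job done as asked, in the order asked, and still so for the second after the job is handed in, with the robot touching nothing.
It also fails if it takes over 72 s, if anything falls off the work surface, if the arm or the gripper's body presses on something with over 40 N, if the wrist force passes 120 N, or if a joint passes its speed limit or range.

### The arm

A 6-joint arm with a two-finger parallel gripper is mounted at the origin on a cart in front of the work surface, level with it; the furniture and walls round the work are solid. World frame = base frame: x ahead of the robot, y to its left, z up, the work surface at z = 0. Lengths are in m, angles in rad, forces in N, time in s.
With the tool pointing down it reaches from about 0.4 to 0.825 m from the base axis. Payload 7 kg.
Tool frame: the origin (TCP) lies midway between the tips of the shut fingers; the grasp point (between the pads) lies 19 mm behind it; z points along the fingers, y is the line along which they close (so a half turn about z gives the same grasp; the last joint's range is limited). The gripper opens to 88 mm and grips with 3 to 60 N. Pads are 19 mm wide; open, the fingers measure 130 mm over their backs; the gripper's body (78 mm by 193 mm) begins 47 mm behind the grasp point.
Start: joints at [-0.841, 0.359, 0.012, 0, -1.224, -0.288], TCP at [0.289, -0.61, 0.227] pointing down, gripper open.
Joint ranges: [-3.07, 3.07], [-1.43, 2.12], [-1.02, 1.25], [-3.03, 1.67], [-3.05, -0], [-3.03, 3.03]. Speed limits (rad/s): [2.39, 2.39, 3.01, 3.14, 3.14, 3.14].

### API

Orientations are given as [roll, pitch, yaw] about the fixed x, y, z axes, in that order (R = Rz(yaw) Ry(pitch) Rx(roll)).
In Python, from station import arm gives the robot as it stands.
- The arm moves only by the tool servo_tool, never from a script. Its argument "deltas" is a list of rows, each a list of 7 numbers: the closure, from -1 (fully open) to 1 (shut), then the shift along the tool's x, y, z in mm, then the turn, a rotation vector about the tool's x, y, z in degrees. In form: [[gripper, x, y, z, ax, ay, az], ...]. A call has 1 to 20 rows; each row shifts and turns the commanded pose from where the row before left it, along the tool's axes as they then stand; what a row does not reach is not made up. A row lasts 1/12 s, in which the tool goes at most 41.7 mm and 7.16 degrees, less where a joint would pass 70% of its speed; a pose out of reach is approached as far as the arm can. A call is refused whole if a number of a shift passes 41.7 or a number of a turn 7.16, either way. A call with a gripper value outside its range is refused whole. The fingers move at their own pace and stop on an object; "squeeze" is the grip in N (left out, the last holds). Time passes only in rows, so rows that do not move let the fingers close. It gives the time, the measured TCP pose, the force, the opening and the grip force at its end, in the units of the state.
- arm.get_state(): the state, without advancing time (a new reading comes with each control period).
- arm.grab_frame(name): name is "side" or "top"; returns a dict with "color" (480x640x3 uint8, red, green, blue), "K" (3x3 intrinsics, pixels), "position" and "orientation" of the camera in the world. Camera axes: x right, y down, z forward; pixel columns grow to the right and rows downward; lengths in m; the calibration is good to about 2 mm. A picture is of the moment at which its call begins. There is no depth.
- arm.job_done(): hands the job in; it is judged then, once.
Trained networks look in a picture, given as the dict that the camera call returned (one of the last four; its "shot" number tells which), for a name from the list of things; names that differ only in an ending like _2 or _b are one class to them, and where a whole thing is asked for, a point or a joint stands for the part that bears it (a point fixed in the world has none). Each returns a list of dicts, best first, with "conf" (0 to 1); they miss things now and then, are a little off and sometimes report something else, mostly with a low value. They report only what shows in the picture. A call takes as long as a camera call.
- arm.recognise(query, picture): "at" ([x, y, z] in m, in the coordinates of the camera as it stood for that picture, good to about 4 mm: the middle of the surface that is visible of it).
The state is a dict: "t": time; "q": joint angles; "qd": joint speeds; "joint_efforts": joint torques, N m; "eef_pos": TCP position; "ee_rot": TCP orientation; "force": force on the tool from outside, world axes, zero at the start; "moment": the same for the moment, N m; "width": finger opening in m; "gripper_force": force on a finger pad.
Only numpy, scipy, OpenCV 4.12 (cv2) and the standard library are available. Lean on these libraries where they do the work, as an engineer would, in place of code of your own. Each camera call takes 0.05 s, during which the arm holds its last target. There are 200 camera calls.

## Working session

There is one attempt and no reset: what is moved stays moved. The work goes in short steps, Python scripts to look and compute and a tool call to move; the robot and the scene stay as the last step left them, time stands still between calls to the robot, and variables do not carry over. Pictures are saved under pics/ and viewed, at most 10 in all, crops included, and the job is handed in when it is done.

Besides the shell and the picture viewer there is one more tool, called after "Emit:" by a JSON object that holds its "op" and its "data". servo_tool: Moves the arm, as the interface text tells. Its arguments: {"type":"object","properties":{"deltas":{"type":"array","items":{"type":"array","items":{"type":"number"}}},"squeeze":{"type":"number"}},"required":["deltas"]}

```bash
mkdir -p pics; cat > h.py <<'E'
import numpy as np, cv2
from scipy.spatial.transform import Rotation as R
from station import arm
def Rc(f):
    o=np.array(f["orientation"],float)
    return o if o.shape==(3,3) else (R.from_euler('xyz',o).as_matrix() if o.size==3 else R.from_quat(o).as_matrix())
def world(f,p): return Rc(f)@np.array(p)+np.array(f["position"])
def atz(f,u,v,z):
    d=Rc(f)@np.linalg.inv(f["K"])@np.array([u,v,1.]); p=np.array(f["position"]); return p+d*(z-p[2])/d[2]
def pix(f,w):
    c=np.array(f["K"])@(Rc(f).T@(np.array(w)-np.array(f["position"]))); return c[:2]/c[2]
def save(f,n): cv2.imwrite(f'pics/{n}.png',f["color"][...,::-1])
E
python3 - <<'E'
from h import *
for n in("top","side"):
    f=arm.grab_frame(n); save(f,n+"0"); print(n,f["position"],f["orientation"])
    for q in["cooker","lid","bridge_knob","screw_nut","bar_end_a","foot","kitchen_timer","spice_jar","mug","wooden_spoon"]:
        for d in arm.recognise(q,f)[:2]:
            w=world(f,d["at"]); print(q,round(d["conf"],2),w.round(3),pix(f,w).round())
s=arm.get_state();print(s)
E
```

```text
top [ 0.54002892 -0.1447364   1.43212448] [-3.09146686 -0.01603924 -1.59001562]
cooker 0.56 [0.518 0.119 0.167] [205. 273.]
lid 0.91 [0.538 0.05  0.111] [237. 265.]
bridge_knob 0.75 [0.516 0.135 0.169] [198. 274.]
screw_nut 0.9 [0.513 0.14  0.166] [196. 276.]
bar_end_a 0.61 [0.511 0.129 0.233] [194. 277.]
kitchen_timer 0.61 [ 0.486 -0.249  0.031] [357. 282.]
spice_jar 0.57 [ 0.639 -0.229  0.101] [349. 222.]
mug 0.71 [0.771 0.058 0.051] [237. 175.]
mug 0.3 [0.519 0.12  0.167] [205. 273.]
wooden_spoon 0.73 [ 0.553 -0.392  0.012] [409. 255.]
wooden_spoon 0.62 [0.513 0.143 0.162] [195. 276.]
side [ 1.54597133 -0.88017138  0.80305035] [-2.07410206 -0.02415515  0.91553863]
cooker 0.9 [0.552 0.078 0.138] [379. 214.]
cooker 0.5 [0.555 0.029 0.111] [365. 228.]
lid 0.58 [0.551 0.028 0.111] [364. 227.]
bridge_knob 0.68 [0.522 0.129 0.172] [386. 194.]
bridge_knob 0.54 [0.787 0.04  0.066] [430. 279.]
screw_nut 0.93 [0.519 0.132 0.165] [386. 196.]
bar_end_a 0.53 [0.51  0.126 0.227] [384. 174.]
foot 0.23 [0.521 0.127 0.171] [385. 194.]
kitchen_timer 0.85 [ 0.504 -0.267  0.032] [261. 279.]
spice_jar
[... 213 characters left out ...]
9 0.066] [430. 279.]
{'t': 1.1, 'q': array([-8.40893569e-01,  3.58610005e-01,  1.18885794e-02,  8.18230776e-06,
       -1.22409704e+00, -2.88099334e-01]), 'qd': array([2.92612443e-04, 1.81513496e-04, 1.55780774e-03, 5.37957531e-04,
       2.14595806e-04, 6.13665887e-05]), 'joint_efforts': array([ 3.95180759e-04, -5.82405388e+01,  2.93304008e+01,  7.00277388e+00,
        1.24280347e-02,  5.87870574e-06]), 'eef_pos': array([ 0.28857844, -0.61017489,  0.22655127]), 'ee_rot': array([ 3.14157362e+00, -1.36681586e-05, -2.69978645e+00]), 'force': array([0.26044254, 0.44211755, 0.30575543]), 'moment': array([ 0.0222966 ,  0.00034305, -0.04015815]), 'gripper_force': 0.0, 'width': 0.08763580387951207}
```

View pics/top0.png

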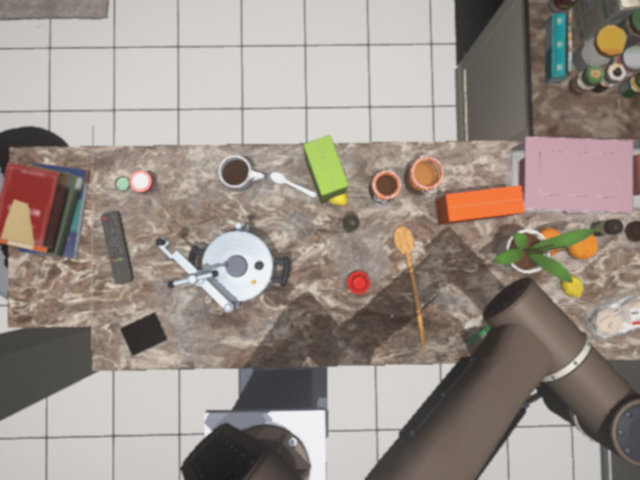

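View pics/side0.png

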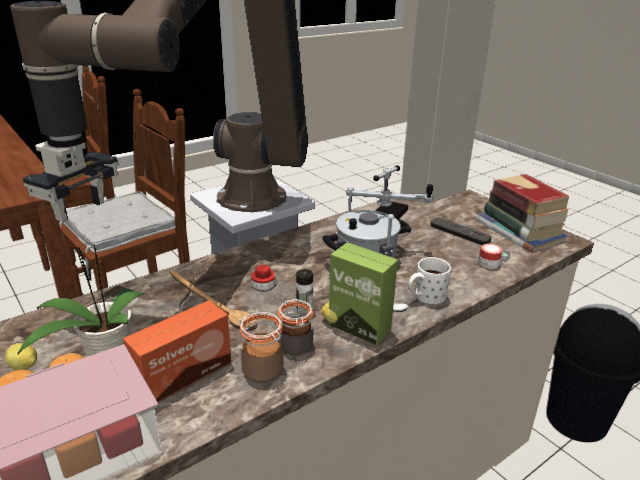

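```bash
python3 - <<'E'
from h import *
f=arm.grab_frame("top"); c=f["color"][210:330,135:300,::-1]
cv2.imwrite('pics/top1.png',cv2.resize(c,None,fx=4.8,fy=4.8,interpolation=cv2.INTER_CUBIC))
f=arm.grab_frame("side"); c=f["color"][155:275,320:450,::-1]
cv2.imwrite('pics/side1.png',cv2.resize(c,None,fx=4.8,fy=4.8,interpolation=cv2.INTER_CUBIC))
E
```

```text
(no output)
```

View pics/top1.png

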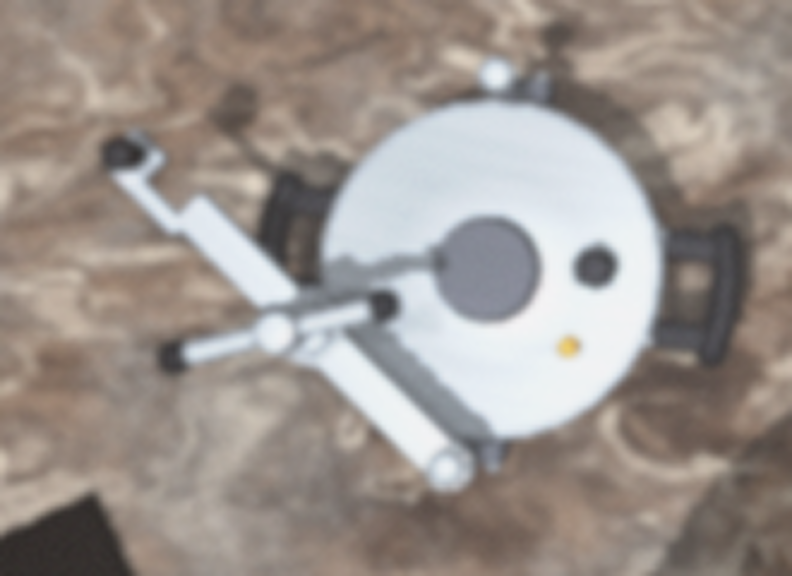

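View pics/side1.png

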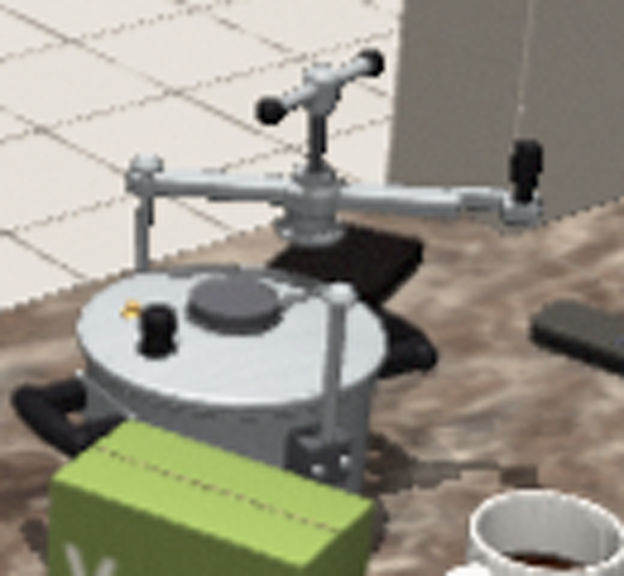

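Crop (4.8×, offset 135,210): near post (450,468), far post (496,75), boss (488,268), knob (123,153), bar ends (173,356) and (383,305), hub (277,332). The side view confirms the bridge is swung open to +y and the mug stands behind the far post.

```bash
python3 - <<'E'
from h import *
f=arm.grab_frame("top")
g=lambda u,v,z:atz(f,135+u/4.8,210+v/4.8,z)[:2]
P=dict(near=g(450,468,.172),far=g(496,75,.177),boss=g(488,268,.129),knob=g(123,153,.204),e1=g(173,356,.238),e2=g(383,305,.238),hub=g(277,332,.24))
for k,v in P.items(): print(k,v.round(4))
d=lambda a,b:P[b]-P[a]
n=lambda v:(np.linalg.norm(v).round(4),np.degrees(np.arctan2(v[1],v[0])).round(1))
for a,b in[("near","far"),("near","boss"),("near","knob"),("near","hub"),("e1","e2"),("hub","e1"),("hub","e2")]: print(a,b,n(d(a,b)))
f=arm.grab_frame("side")
for k,(u,v,z) in dict(near=(145,163,.172),far=(340,295,.177),knob=(527,148,.204),e1=(373,62,.234),e2=(270,110,.234)).items(): print("side",k,atz(f,320+u/4.8,155+v/4.8,z)[:2].round(4))
E
```

```text
near [0.4374 0.063 ]
far [0.6292 0.0377]
boss [0.5344 0.0498]
knob [0.5931 0.2122]
e1 [0.497  0.1796]
e2 [0.5187 0.0824]
hub [0.5072 0.131 ]
near far (np.float64(0.1935), np.float64(-7.5))
near boss (np.float64(0.098), np.float64(-7.7))
near knob (np.float64(0.2157), np.float64(43.8))
near hub (np.float64(0.0975), np.float64(44.3))
e1 e2 (np.float64(0.0996), np.float64(-77.4))
hub e1 (np.float64(0.0496), np.float64(101.9))
hub e2 (np.float64(0.05), np.float64(-76.7))
side near [0.4391 0.0693]
side far [0.64   0.0361]
side knob [0.6015 0.2141]
side e1 [0.5099 0.1781]
side e2 [0.5305 0.08  ]
```

```bash
cat >> h.py <<'E'
def go(x,y,z,yaw):
    "turn first by az deg, then shift: prints az and the tool-axis shift in mm"
    s=arm.get_state(); p=np.array(s["eef_pos"]); r=R.from_euler('xyz',s["ee_rot"])
    T=R.from_euler('xyz',[np.pi,0,np.radians(yaw)]); rv=np.degrees((r.inv()*T).as_rotvec())
    d=T.inv().apply(np.array([x,y,z])-p)*1e3
    print("t",round(s["t"],2),"pos",p.round(4),"yaw",np.degrees(s["ee_rot"][2]).round(1),"q",s["q"].round(2),"F",s["force"].round(1),"M",s["moment"].round(2),"w",s["width"].round(4))
    print("turn",rv.round(2),"shift",d.round(1))
E
python3 -c "
from h import *
go(.594,.2125,.33,-136.1)"
```

```text
Traceback (most recent call last):
  File "h.py", line 18, in go
    print("t",round(s["t"],2),"pos",p.round(4),"yaw",np.degrees(s["ee_rot"][2]).round(1),"q",s["q"].round(2),"F",s["force"].round(1),"M",s["moment"].round(2),"w",s["width"].round(4))
                                                                                                                                                                  ^^^^^^^^^^^^^^^^
AttributeError: 'float' object has no attribute 'round'
```

```bash
sed -i 's/s\["width"\].round(4)/round(s["width"],4)/' h.py; python3 -c "
from h import *
go(.594,.2125,.33,-136.1)"
```

```text
t 1.3 pos [ 0.2886 -0.6101  0.2265] yaw -154.7 q [-0.84  0.36  0.01 -0.   -1.22 -0.29] F [ 1.8 -0.5  0.2] M [-0.03 -0.01 -0.  ] w 0.0875
turn [  0.     0.   -18.59] shift [-790.5  381.  -103.5]
```

Emit:
{"op": "servo_tool", "data": {"deltas": [[-1, 0, 0, -34, 0, 0, -6.2], [-1, 0, 0, -34, 0, 0, -6.2], [-1, 0, 0, -35, 0, 0, -6.2], [-1, -36, 17.3, 0, 0, 0, 0], [-1, -36, 17.3, 0, 0, 0, 0], [-1, -36, 17.3, 0, 0, 0, 0], [-1, -36, 17.3, 0, 0, 0, 0], [-1, -36, 17.3, 0, 0, 0, 0], [-1, -36, 17.3, 0, 0, 0, 0], [-1, -36, 17.3, 0, 0, 0, 0], [-1, -36, 17.3, 0, 0, 0, 0], [-1, -36, 17.3, 0, 0, 0, 0], [-1, -36, 17.3, 0, 0, 0, 0], [-1, -36, 17.3, 0, 0, 0, 0], [-1, -36, 17.3, 0, 0, 0, 0], [-1, -36, 17.3, 0, 0, 0, 0], [-1, -36, 17.3, 0, 0, 0, 0], [-1, -36, 17.3, 0, 0, 0, 0], [-1, -36, 17.3, 0, 0, 0, 0], [-1, -36, 17.3, 0, 0, 0, 0]]}}

```text
t: 2.97
eef_pos: [0.5257, 0.0282, 0.33]
ee_rot: [-3.141, 0.001, -2.375]
force: [1.2, -0.8, 0.9]
width: 0.0876
gripper_force: 0.0
```

```bash
python3 -c "
from h import *
go(.594,.2125,.26,-136.1)"
```

```text
t 2.97 pos [0.5257 0.0282 0.33  ] yaw -136.1 q [ 0.43  0.06 -0.14  0.   -1.37 -1.23] F [ 1.2 -0.8  0.9] M [-0.05 -0.13 -0.03] w 0.0876
turn [-0.02  0.06  0.03] shift [-177.    85.4   70. ]
```

Emit:
{"op": "servo_tool", "data": {"deltas": [[-1, -35.4, 17.1, 0, 0, 0, 0], [-1, -35.4, 17.1, 0, 0, 0, 0], [-1, -35.4, 17.1, 0, 0, 0, 0], [-1, -35.4, 17.1, 0, 0, 0, 0], [-1, -35.4, 17.1, 0, 0, 0, 0], [-1, 0, 0, 30, 0, 0, 0], [-1, 0, 0, 30, 0, 0, 0], [-1, 0, 0, 30, 0, 0, 0], [-1, 0, 0, 20, 0, 0, 0]]}}

```text
t: 3.72
eef_pos: [0.5925, 0.2105, 0.2163]
ee_rot: [3.14, -0.003, -2.375]
force: [0.4, 0.5, -0.3]
width: 0.0878
gripper_force: 0.0
```

```bash
python3 -c "
from h import *
go(.594,.2125,.181,-136.1)
ims=[]
f=arm.grab_frame('top'); a=f['color'][210:330,135:300,::-1]
g=arm.grab_frame('side'); b=g['color'][105:225,320:485,::-1]
cv2.imwrite('pics/n1.png',cv2.resize(np.hstack([a,b]),None,fx=2.4,fy=2.4,interpolation=cv2.INTER_CUBIC))"
```

```text
t 3.72 pos [0.5925 0.2105 0.2163] yaw -136.1 q [ 0.65  0.29 -0.11 -0.   -1.17 -1.45] F [ 0.4  0.5 -0.3] M [0.   0.14 0.  ] w 0.0878
turn [ 0.07 -0.16  0.03] shift [-2.5  0.4 35.3]
```

View pics/n1.png

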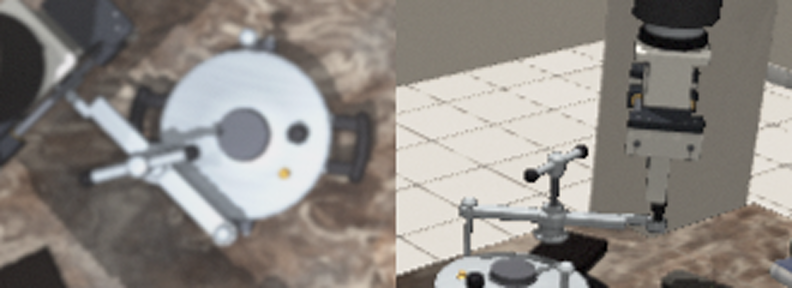

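The gripper hangs over the knob: in the side half, the fingers at (655,175) are just above the knob (658,212). I'll descend and close.

Emit:
{"op": "servo_tool", "data": {"deltas": [[-1, -2, 0, 20, 0, 0, 0], [-1, 0, 0, 15, 0, 0, 0], [1, 0, 0, 0, 0, 0, 0], [1, 0, 0, 0, 0, 0, 0], [1, 0, 0, 0, 0, 0, 0], [1, 0, 0, 0, 0, 0, 0], [1, 0, 0, 0, 0, 0, 0], [1, 0, 0, 0, 0, 0, 0], [1, 0, 0, 0, 0, 0, 0], [1, 0, 0, 0, 0, 0, 0]], "squeeze": 20}}

```text
t: 4.65
eef_pos: [0.5952, 0.2119, 0.1849]
ee_rot: [-3.142, 0.0, -2.375]
force: [-0.2, -0.5, -0.4]
width: 0.04
gripper_force: 0.0
```

```bash
python3 -c "
from h import *
go(.594,.2125,.181,-136.1)"
```

```text
t 4.65 pos [0.5952 0.2119 0.1849] yaw -136.1 q [ 0.65  0.32 -0.15  0.   -1.11 -1.45] F [-0.2 -0.5 -0.4] M [-0.01  0.03  0.01] w 0.04
turn [-0.    0.02  0.01] shift [0.4 1.2 3.9]
```

Emit:
{"op": "servo_tool", "data": {"deltas": [[1, 0, 0, 2, 0, 0, 0], [1, 0, 0, 0, 0, 0, 0], [1, 0, 0, 0, 0, 0, 0], [1, 0, 0, 0, 0, 0, 0], [1, 0, 0, 0, 0, 0, 0]]}}

```text
t: 5.07
eef_pos: [0.5942, 0.2128, 0.1821]
ee_rot: [3.14, -0.0, -2.375]
force: [-3.6, 4.0, 1.4]
width: 0.0167
gripper_force: 20.0
```

Emit:
{"op": "servo_tool", "data": {"deltas": [[1, 0.1, -7.6, 0, 0, 0, 2], [1, 0.53, -15.1, 0, 0, 0, 4], [1, 0.53, -15.1, 0, 0, 0, 4], [1, 0.53, -15.1, 0, 0, 0, 4], [1, 0.53, -15.1, 0, 0, 0, 4], [1, 0.53, -15.1, 0, 0, 0, 4], [1, 0.53, -15.1, 0, 0, 0, 4], [1, 0.53, -15.1, 0, 0, 0, 4], [1, 0.53, -15.1, 0, 0, 0, 4], [1, 0.53, -15.1, 0, 0, 0, 4], [1, 0.53, -15.1, 0, 0, 0, 4], [1, 0.53, -15.1, 0, 0, 0, 4]]}}

```text
t: 6.07
eef_pos: [0.6528, 0.0545, 0.1821]
ee_rot: [3.14, -0.005, 3.102]
force: [-12.6, 8.2, 7.6]
width: 0.0165
gripper_force: 20.0
```

```bash
python3 -c "
from h import *
go(.6525,.0343,.181,172.4)"
```

```text
t 6.07 pos [0.6528 0.0545 0.1821] yaw 177.7 q [ 0.38  0.36 -0.09 -0.   -1.13 -1.99] F [-12.6   8.2   7.6] M [ 3.13  4.96 -0.  ] w 0.0165
turn [ 0.05 -0.3   5.33] shift [ -2.4 -20.    1.1]
```

Emit:
{"op": "servo_tool", "data": {"deltas": [[1, 1.5, -5.7, 0, 0, 0, 1.5], [1, 0.7, -5.7, 0, 0, 0, 1.5], [1, 0.1, -3.8, 0, 0, 0, 1], [1, 0, 0, 0, 0, 0, 0]]}}

```text
t: 6.4
eef_pos: [0.6513, 0.0394, 0.1821]
ee_rot: [3.14, -0.002, 3.034]
force: [-3.1, 3.9, 1.4]
width: 0.0163
gripper_force: 20.0
```

Emit:
{"op": "servo_tool", "data": {"deltas": [[1, 0, -2, 0, 0, 0, 0.5]]}}

```text
t: 6.48
eef_pos: [0.6511, 0.0382, 0.1821]
ee_rot: [3.14, -0.002, 3.027]
force: [-4.4, 8.1, 1.9]
width: 0.0167
gripper_force: 20.0
```

Emit:
{"op": "servo_tool", "data": {"deltas": [[1, 0, -2, 0, 0, 0, 0.5]]}}

```text
t: 6.57
eef_pos: [0.651, 0.0366, 0.1821]
ee_rot: [3.139, -0.002, 3.018]
force: [-5.4, 15.2, 2.1]
width: 0.0171
gripper_force: 20.0
```

Emit:
{"op": "servo_tool", "data": {"deltas": [[1, 0, -1.5, 0, 0, 0, 0.2], [1, 0, 0, 0, 0, 0, 0]]}}

```text
t: 6.73
eef_pos: [0.651, 0.0366, 0.1821]
ee_rot: [3.137, -0.001, 3.015]
force: [-5.9, 14.8, 2.2]
width: 0.0163
gripper_force: 20.0
```

Emit:
{"op": "servo_tool", "data": {"deltas": [[1, 0, -1, 0, 0, 0, 0], [1, 0, 0, 0, 0, 0, 0]]}}

```text
t: 6.9
eef_pos: [0.651, 0.0366, 0.1821]
ee_rot: [3.136, -0.001, 3.016]
force: [-4.7, 17.3, 1.2]
width: 0.017
gripper_force: 20.0
```

```bash
python3 -c "
from h import *
go(.6525,.0343,.181,172.4)
f=arm.grab_frame('top'); a=f['color'][210:330,175:300,::-1]
g=arm.grab_frame('side'); b=g['color'][155:275,320:445,::-1]
cv2.imwrite('pics/n2.png',cv2.resize(np.hstack([a,b]),None,fx=3.2,fy=3.2,interpolation=cv2.INTER_CUBIC))"
```

```text
t 6.9 pos [0.651  0.0366 0.1821] yaw 172.8 q [ 0.35  0.35 -0.1  -0.01 -1.12 -2.05] F [-4.7 17.3  1.2] M [6.36 1.94 0.06] w 0.017
turn [ 0.31 -0.05  0.38] shift [-1.8 -2.   1.1]
```

View pics/n2.png

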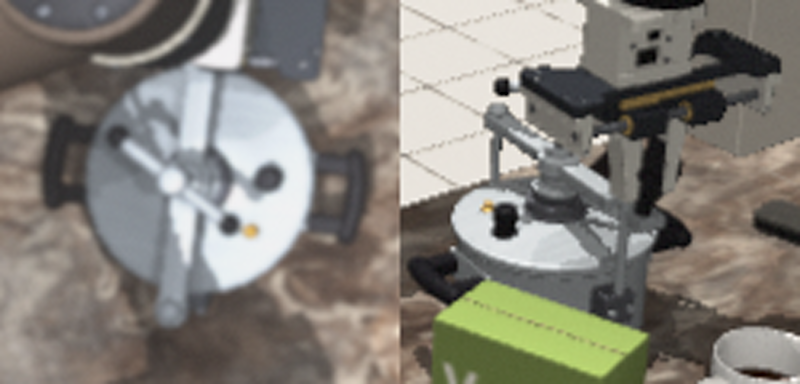

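Emit:
{"op": "servo_tool", "data": {"deltas": [[1, 0, -3, 0, 0, 0, 0], [1, 0, 0, 0, 0, 0, 0]]}}

```text
t: 7.17
eef_pos: [0.6511, 0.0364, 0.1821]
ee_rot: [3.132, 0.0, 3.016]
force: [-6.0, 28.3, 1.0]
width: 0.0168
gripper_force: 20.0
```

Emit:
{"op": "servo_tool", "data": {"deltas": [[-1, 0, 4, 0, 0, 0, 0], [-1, 0, 0, 0, 0, 0, 0], [-1, 0, 0, 0, 0, 0, 0], [-1, 0, 0, 0, 0, 0, 0], [-1, 0, 0, 0, 0, 0, 0], [-1, 0, 0, -30, 0, 0, 0], [-1, 0, 0, -40, 0, 0, 0], [-1, 0, 0, -30, 0, 0, 0], [-1, -30, 0, 0, 0, 0, 0], [-1, -40, 0, 0, 0, 0, 0]]}}

```text
t: 8.0
eef_pos: [0.7217, 0.0242, 0.2885]
ee_rot: [3.139, 0.007, 3.015]
force: [0.6, -0.0, 0.6]
width: 0.0781
gripper_force: 0.0
```

```bash
python3 - <<'E'
from h import *
go(.5335,.0503,.28,172.4)
f=arm.grab_frame('top'); a=f['color'][210:330,135:300,::-1]
cv2.imwrite('pics/n3.png',cv2.resize(a,None,fx=4.8,fy=4.8,interpolation=cv2.INTER_CUBIC))
for q in["bridge_knob","screw_nut","bar_end_a"]:
    for d in arm.recognise(q,f)[:2]:
        w=world(f,d["at"]); print(q,round(d["conf"],2),w.round(3),pix(f,w).round())
E
```

```text
t 8.0 pos [0.7217 0.0242 0.2885] yaw 172.8 q [ 0.3   0.41  0.22  0.   -1.38 -2.  ] F [ 0.6 -0.   0.6] M [ 0.06 -0.29 -0.02] w 0.0781
turn [0.17 0.43 0.35] shift [190.    0.9   8.5]
bridge_knob 0.85 [0.544 0.049 0.169] [234. 262.]
screw_nut 0.97 [0.54  0.052 0.167] [233. 264.]
bar_end_a 0.74 [0.538 0.046 0.236] [231. 265.]
```

View pics/n3.png

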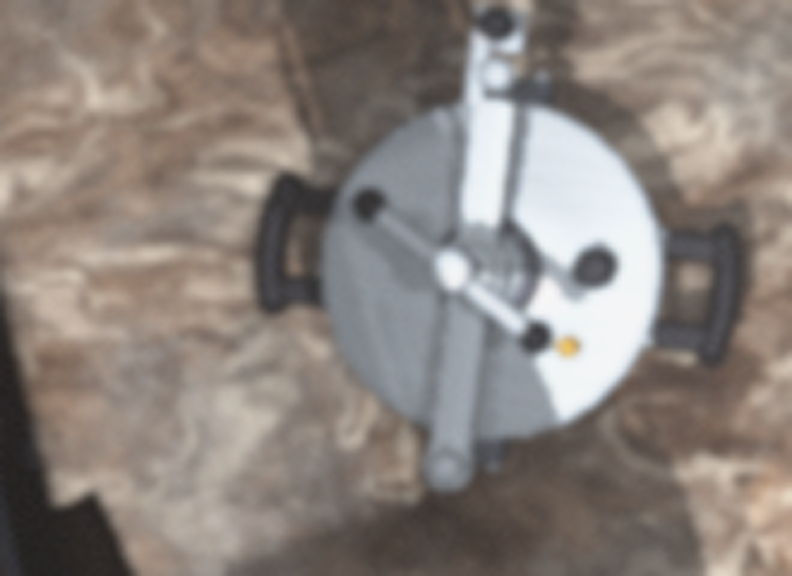

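The bridge is home with the far post in its slot at (496,75). Bar ends are at (369,204) and (535,338), and the hub is at (453,271).

```bash
cat >> h.py <<'E'
def polar(c=(.534,.0505)):
    s=arm.get_state(); p=np.array(s["eef_pos"][:2])-c; a=np.degrees(np.arctan2(p[1],p[0])); F=np.array(s["force"]); 
    u=p/np.linalg.norm(p); t=np.array([u[1],-u[0]])
    print("t",round(s["t"],2),"r",(1e3*np.linalg.norm(p)).round(1),"ang",a.round(1),"yaw",np.degrees(s["ee_rot"][2]).round(1),"z",s["eef_pos"][2].round(4),"q16",s["q"][[0,5]].round(2),"Ft",(F[:2]@t).round(1),"Fr",(F[:2]@u).round(1),"Fz",F[2].round(1),"w",round(s["width"],4))
E
python3 - <<'E'
from h import *
f=arm.grab_frame("top")
g=lambda u,v,z:atz(f,135+u/4.8,210+v/4.8,z)[:2]
a,b,h=g(369,204,.237),g(535,338,.237),g(453,271,.24)
for v in(a,b,h,(a+b)/2,g(497,22,.204)): print(v.round(4))
print(np.linalg.norm(a-b),np.degrees(np.arctan2(*(a-b)[::-1])))
E
```

```text
[0.5657 0.0886]
[0.502  0.0122]
[0.5338 0.0495]
[0.5339 0.0504]
[0.6528 0.033 ]
0.09952341052066606 50.15525437703398
```

Emit:
{"op": "servo_tool", "data": {"deltas": [[0.41, 0, 0, 0, 0, 0, -6.98], [0.41, 0, 0, 0, 0, 0, -6.98], [0.41, 0, 0, 0, 0, 0, -6.98], [0.41, 0, 0, 0, 0, 0, -6.98], [0.41, 0, 0, 0, 0, 0, -6.98], [0.41, 0, 0, 0, 0, 0, -6.98], [0.41, 0, 0, 0, 0, 0, -6.98], [0.41, 0, 0, 0, 0, 0, -6.98], [0.41, 0, 0, 0, 0, 0, -6.98], [0.41, 0, 0, 0, 0, 0, -6.98], [0.41, 0, 0, 0, 0, 0, -6.98], [0.41, 0, 0, 0, 0, 0, -6.98], [0.41, 0, 0, 0, 0, 0, -6.98], [0.41, 0, 0, 0, 0, 0, -6.98], [0.41, 0, 0, 0, 0, 0, -6.98], [0.41, 0, 0, 0, 0, 0, -6.98], [0.41, 0, 0, 0, 0, 0, -6.98], [0.41, 0, 0, 0, 0, 0, -6.98], [0.41, 0, 0, 0, 0, 0, -6.98], [0.41, 0, 0, 0, 0, 0, -6.98]]}}

```text
t: 9.92
eef_pos: [0.7203, 0.0243, 0.2839]
ee_rot: [-3.14, -0.001, -0.826]
force: [0.4, -0.7, 1.0]
width: 0.0261
gripper_force: 0.0
```

Emit:
{"op": "servo_tool", "data": {"deltas": [[0.41, 0, 0, 0, 0, 0, -6.98], [0.41, 0, 0, 0, 0, 0, -6.98], [0.41, 0, 0, 0, 0, 0, -6.98], [0.41, 0, 0, 0, 0, 0, -6.98], [0.41, 0, 0, 0, 0, 0, -6.98], [0.41, 0, 0, 0, 0, 0, -6.98], [0.41, 0, 0, 0, 0, 0, -6.98], [0.41, 0, 0, 0, 0, 0, -6.98], [0.41, 0, 0, 0, 0, 0, -6.98], [0.41, 0, 0, 0, 0, 0, -6.98], [0.41, 0, 0, 0, 0, 0, -6.98], [0.41, 0, 0, 0, 0, 0, -6.98], [0.41, 0, 0, 0, 0, 0, -6.98], [0.41, 0, 0, 0, 0, 0, -6.98]]}}

```text
t: 11.08
eef_pos: [0.7203, 0.0243, 0.2839]
ee_rot: [3.141, -0.001, 0.879]
force: [1.6, -0.8, -0.4]
width: 0.026
gripper_force: 0.0
```

```bash
sed -i 's/c=(.534,.0505)/c=(.534,.050)/' h.py; python3 -c "
from h import *
go(.566,.0884,.255,50.2)"
```

```text
t 11.08 pos [0.7203 0.0243 0.2839] yaw 50.4 q [ 0.3   0.41  0.22  0.   -1.38  2.15] F [ 1.6 -0.8 -0.4] M [-0.18  0.14  0.03] w 0.026
turn [ 0.06 -0.06  0.19] shift [ -49.5 -159.6   28.9]
```

Emit:
{"op": "servo_tool", "data": {"deltas": [[0.41, -9.9, -31.9, 0, 0, 0, 0.2], [0.41, -9.9, -31.9, 0, 0, 0, 0], [0.41, -9.9, -31.9, 0, 0, 0, 0], [0.41, -9.9, -31.9, 0, 0, 0, 0], [0.41, -9.9, -31.9, 0, 0, 0, 0], [0.41, 0, 0, 27, 0, 0, 0], [0.41, 0, 0, 0, 0, 0, 0]]}}

```text
t: 11.67
eef_pos: [0.5636, 0.0895, 0.2542]
ee_rot: [-3.14, 0.0, 0.871]
force: [-1.3, 0.4, -2.3]
width: 0.0257
gripper_force: 0.0
```

```bash
python3 -c "
from h import *
go(.566,.0884,.215,50.2); polar()
f=arm.grab_frame('side'); c=f['color'][135:255,315:445,::-1]
cv2.imwrite('pics/n4.png',cv2.resize(c,None,fx=4.5,fy=4.5,interpolation=cv2.INTER_CUBIC))"
```

```text
t 11.67 pos [0.5636 0.0895 0.2542] yaw 49.9 q [ 0.5   0.17 -0.18 -0.   -1.22  1.94] F [-1.3  0.4 -2.3] M [-0.15  0.33  0.03] w 0.0257
turn [-0.11  0.02 -0.27] shift [ 0.7  2.6 39.2]
t 11.67 r 49.4 ang 53.2 yaw 49.9 z 0.2542 q16 [0.5  1.94] Ft -1.3 Fr -0.5 Fz -2.3 w 0.0257
```

View pics/n4.png

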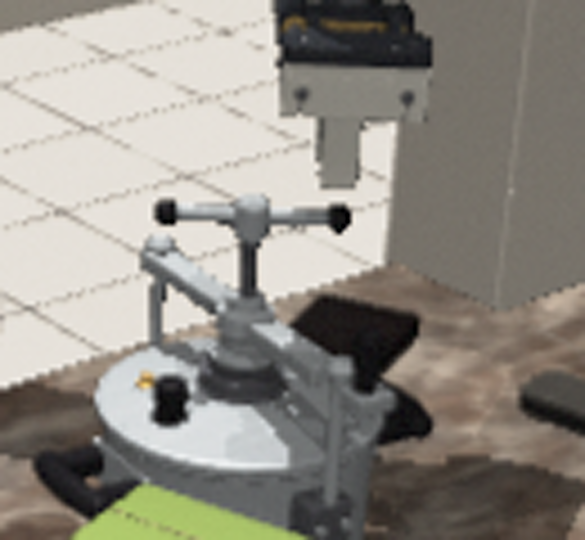

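The shut fingers sit right above the ball end at (340,218). I'll lower them over it and wind.

Emit:
{"op": "servo_tool", "data": {"deltas": [[0.41, 0.7, 2.2, 12, 0, 0, 0], [0.41, 0, 0, 14, 0, 0, 0], [0.41, 0, 0, 13, 0, 0, 0], [0.41, 0, 0, 0, 0, 0, 0]]}}

```text
t: 12.05
eef_pos: [0.5688, 0.0877, 0.2151]
ee_rot: [-3.14, 0.003, 0.869]
force: [-0.6, -0.4, -0.6]
width: 0.026
gripper_force: 0.0
```

```bash
python3 -c "
from h import *
polar()"
```

```text
t 12.05 r 51.3 ang 47.3 yaw 49.8 z 0.2151 q16 [0.49 1.95] Ft -0.1 Fr -0.7 Fz -0.6 w 0.026
```

Emit:
{"op": "servo_tool", "data": {"deltas": [[0.41, -0.38, 6.18, 0.118, 0, 0, 7.1], [0.41, -0.38, 6.18, 0.118, 0, 0, 7.1], [0.41, -0.38, 6.18, 0.118, 0, 0, 7.1], [0.41, -0.38, 6.18, 0.118, 0, 0, 7.1], [0.41, -0.38, 6.18, 0.118, 0, 0, 7.1], [0.41, -0.38, 6.18, 0.118, 0, 0, 7.1]]}}

```text
t: 12.55
eef_pos: [0.5876, 0.0561, 0.2173]
ee_rot: [3.142, -0.001, 0.12]
force: [-1.8, 0.5, -0.1]
width: 0.0261
gripper_force: 0.6
```

```bash
python3 -c "
from h import *
polar()"
```

```text
t 12.55 r 53.9 ang 6.5 yaw 6.9 z 0.2173 q16 [0.43 1.26] Ft -0.7 Fr -1.7 Fz -0.1 w 0.0261
```

Emit:
{"op": "servo_tool", "data": {"deltas": [[0.41, -0.38, 6.18, 0.118, 0, 0, 7.1], [0.41, -0.38, 6.18, 0.118, 0, 0, 7.1], [0.41, -0.38, 6.18, 0.118, 0, 0, 7.1], [0.41, -0.38, 6.18, 0.118, 0, 0, 7.1], [0.41, -0.38, 6.18, 0.118, 0, 0, 7.1], [0.41, -0.38, 6.18, 0.118, 0, 0, 7.1], [0.41, -0.38, 6.18, 0.118, 0, 0, 7.1], [0.41, -0.38, 6.18, 0.118, 0, 0, 7.1], [0.41, -0.38, 6.18, 0.118, 0, 0, 7.1], [0.41, -0.38, 6.18, 0.118, 0, 0, 7.1], [0.41, -0.38, 6.18, 0.118, 0, 0, 7.1], [0.41, -0.38, 6.18, 0.118, 0, 0, 7.1], [0.41, -0.38, 6.18, 0.118, 0, 0, 7.1], [0.41, -0.38, 6.18, 0.118, 0, 0, 7.1], [0.41, -0.38, 6.18, 0.118, 0, 0, 7.1], [0.41, -0.38, 6.18, 0.118, 0, 0, 7.1], [0.41, -0.38, 6.18, 0.118, 0, 0, 7.1], [0.41, -0.38, 6.18, 0.118, 0, 0, 7.1], [0.41, -0.38, 6.18, 0.118, 0, 0, 7.1]]}}

```text
t: 14.13
eef_pos: [0.5074, 0.0099, 0.2155]
ee_rot: [-3.14, 0.0, -2.235]
force: [1.2, -1.8, 0.9]
width: 0.0261
gripper_force: 0.9
```

Emit:
{"op": "servo_tool", "data": {"deltas": [[0.41, -0.38, 6.18, 0.118, 0, 0, 7.1], [0.41, 0, 0, 0, 0, 0, 0]]}}

```text
t: 14.3
eef_pos: [0.5023, 0.0146, 0.2152]
ee_rot: [-3.14, 0.001, -2.358]
force: [-0.1, -0.4, 0.1]
width: 0.0262
gripper_force: 0.0
```

```bash
python3 -c "
from h import *
polar()
f=arm.grab_frame('top'); a=f['color'][230:300,195:280,::-1]
cv2.imwrite('pics/n5.png',cv2.resize(a,None,fx=6,fy=6,interpolation=cv2.INTER_CUBIC))"
```

```text
t 14.3 r 47.5 ang -131.9 yaw -135.1 z 0.2152 q16 [ 0.42 -1.21] Ft -0.2 Fr 0.3 Fz 0.1 w 0.0262
```

Emit:
{"op": "servo_tool", "data": {"deltas": [[0.41, 0, 0, -18, 0, 0, 0], [0.41, 0, 0, -18, 0, 0, 0], [0.41, -0.38, -6.18, 0, 0, 0, -7.1], [0.41, -0.38, -6.18, 0, 0, 0, -7.1], [0.41, -0.38, -6.18, 0, 0, 0, -7.1], [0.41, -0.38, -6.18, 0, 0, 0, -7.1], [0.41, -0.38, -6.18, 0, 0, 0, -7.1], [0.41, -0.38, -6.18, 0, 0, 0, -7.1], [0.41, -0.38, -6.18, 0, 0, 0, -7.1], [0.41, -0.38, -6.18, 0, 0, 0, -7.1], [0.41, -0.38, -6.18, 0, 0, 0, -7.1], [0.41, -0.38, -6.18, 0, 0, 0, -7.1], [0.41, -0.38, -6.18, 0, 0, 0, -7.1], [0.41, -0.38, -6.18, 0, 0, 0, -7.1], [0.41, -0.38, -6.18, 0, 0, 0, -7.1], [0.41, -0.38, -6.18, 0, 0, 0, -7.1], [0.41, -0.38, -6.18, 0, 0, 0, -7.1], [0.41, -0.38, -6.18, 0, 0, 0, -7.1], [0.41, -0.38, -6.18, 0, 0, 0, -7.1], [0.41, -0.38, -6.18, 0, 0, 0, -7.1]]}}

```text
t: 16.02
eef_pos: [0.5878, 0.0441, 0.2501]
ee_rot: [3.142, -0.0, -0.11]
force: [-0.5, 0.7, -0.1]
width: 0.0257
gripper_force: 0.0
```

Emit:
{"op": "servo_tool", "data": {"deltas": [[0.41, -0.38, -6.18, 0, 0, 0, -7.1], [0.41, -0.38, -6.18, 0, 0, 0, -7.1], [0.41, -0.38, -6.18, 0, 0, 0, -7.1], [0.41, -0.38, -6.18, 0, 0, 0, -7.1], [0.41, -0.38, -6.18, 0, 0, 0, -7.1], [0.41, -0.38, -6.18, 0, 0, 0, -7.1], [0.41, -0.38, -6.18, 0, 0, 0, -7.1], [0.41, -0.38, -6.18, 0, 0, 0, -7.1], [0.41, 0, 0, 0, 0, 0, 0]]}}

```text
t: 16.77
eef_pos: [0.5697, 0.0888, 0.2502]
ee_rot: [3.141, -0.001, 0.88]
force: [0.3, 0.6, -0.1]
width: 0.026
gripper_force: 0.0
```

```bash
python3 -c "
from h import *
polar()
f=arm.grab_frame('side'); c=f['color'][135:255,315:445,::-1]
cv2.imwrite('pics/n6.png',cv2.resize(c,None,fx=4.5,fy=4.5,interpolation=cv2.INTER_CUBIC))"
```

```text
t 16.77 r 52.7 ang 47.3 yaw 50.4 z 0.2502 q16 [0.49 1.96] Ft -0.2 Fr 0.7 Fz -0.1 w 0.026
```

View pics/n6.png

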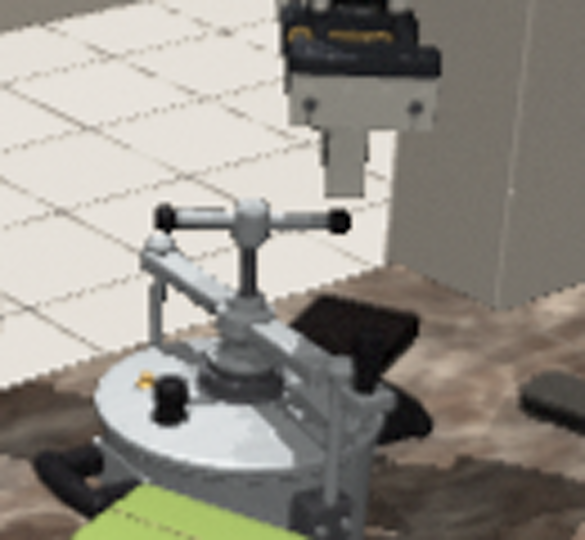

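Emit:
{"op": "servo_tool", "data": {"deltas": [[0.41, -2, -2, 12, 0, 0, 0], [0.41, 0, 0, 14, 0, 0, 0], [0.41, 0, 0, 13, 0, 0, 0], [0.41, -0.38, 6.18, 0.118, 0, 0, 7.1], [0.41, -0.38, 6.18, 0.118, 0, 0, 7.1], [0.41, -0.38, 6.18, 0.118, 0, 0, 7.1], [0.41, -0.38, 6.18, 0.118, 0, 0, 7.1], [0.41, -0.38, 6.18, 0.118, 0, 0, 7.1], [0.41, -0.38, 6.18, 0.118, 0, 0, 7.1], [0.41, -0.38, 6.18, 0.118, 0, 0, 7.1], [0.41, -0.38, 6.18, 0.118, 0, 0, 7.1], [0.41, -0.38, 6.18, 0.118, 0, 0, 7.1], [0.41, -0.38, 6.18, 0.118, 0, 0, 7.1], [0.41, -0.38, 6.18, 0.118, 0, 0, 7.1], [0.41, -0.38, 6.18, 0.118, 0, 0, 7.1]]}}

```text
t: 18.07
eef_pos: [0.5759, 0.0205, 0.2093]
ee_rot: [-3.141, -0.0, -0.626]
force: [0.1, 1.6, 0.6]
width: 0.026
gripper_force: 0.6
```

Emit:
{"op": "servo_tool", "data": {"deltas": [[0.41, -0.38, 6.18, 0.118, 0, 0, 7.1], [0.41, -0.38, 6.18, 0.118, 0, 0, 7.1]]}}

```text
t: 18.23
eef_pos: [0.5676, 0.0115, 0.2091]
ee_rot: [-3.141, -0.0, -0.874]
force: [0.8, 0.8, 0.2]
width: 0.0261
gripper_force: 0.6
```

```bash
python3 -c "
from h import *
polar()
s=arm.get_state(); print(s['moment'],s['gripper_force'])"
```

```text
t 18.23 r 51.1 ang -48.9 yaw -50.1 z 0.2091 q16 [0.36 0.33] Ft -1.1 Fr -0.1 Fz 0.2 w 0.0261
[0.4879325  0.01784494 0.01862524] 0.5689051374793053
```

Emit:
{"op": "servo_tool", "data": {"deltas": [[0.41, -0.38, 6.18, 0.118, 0, 0, 7.1], [0.41, -0.38, 6.18, 0.118, 0, 0, 7.1], [0.41, -0.38, 6.18, 0.118, 0, 0, 7.1], [0.41, -0.38, 6.18, 0.118, 0, 0, 7.1]]}}

```text
t: 18.57
eef_pos: [0.5457, 0.0007, 0.2088]
ee_rot: [-3.14, 0.0, -1.37]
force: [0.8, 0.5, 0.0]
width: 0.0259
gripper_force: 0.6
```

Emit:
{"op": "servo_tool", "data": {"deltas": [[0.41, -0.38, 6.18, 0.118, 0, 0, 7.1], [0.41, -0.38, 6.18, 0.118, 0, 0, 7.1], [0.41, -0.38, 6.18, 0.118, 0, 0, 7.1], [0.41, -0.38, 6.18, 0.118, 0, 0, 7.1]]}}

```text
t: 18.9
eef_pos: [0.5212, 0.0016, 0.2085]
ee_rot: [-3.14, 0.001, -1.865]
force: [1.3, 0.5, 0.1]
width: 0.0257
gripper_force: 0.5
```

Emit:
{"op": "servo_tool", "data": {"deltas": [[0.41, -0.38, 6.18, 0.118, 0, 0, 7.1], [0.41, -0.38, 6.18, 0.118, 0, 0, 7.1], [0.41, -0.38, 6.18, 0.118, 0, 0, 7.1], [0.41, -0.38, 6.18, 0.118, 0, 0, 7.1]]}}

```text
t: 19.23
eef_pos: [0.4999, 0.014, 0.208]
ee_rot: [-3.141, 0.001, -2.361]
force: [0.7, -0.5, 0.3]
width: 0.0257
gripper_force: 0.7
```

Emit:
{"op": "servo_tool", "data": {"deltas": [[0.41, 0, 0, -18, 0, 0, 0], [0.41, 0, 0, -18, 0, 0, 0], [0.41, -0.38, -6.18, 0, 0, 0, -7.1], [0.41, -0.38, -6.18, 0, 0, 0, -7.1], [0.41, -0.38, -6.18, 0, 0, 0, -7.1], [0.41, -0.38, -6.18, 0, 0, 0, -7.1], [0.41, -0.38, -6.18, 0, 0, 0, -7.1], [0.41, -0.38, -6.18, 0, 0, 0, -7.1], [0.41, -0.38, -6.18, 0, 0, 0, -7.1], [0.41, -0.38, -6.18, 0, 0, 0, -7.1], [0.41, -0.38, -6.18, 0, 0, 0, -7.1], [0.41, -0.38, -6.18, 0, 0, 0, -7.1], [0.41, -0.38, -6.18, 0, 0, 0, -7.1], [0.41, -0.38, -6.18, 0, 0, 0, -7.1], [0.41, -0.38, -6.18, 0, 0, 0, -7.1], [0.41, -0.38, -6.18, 0, 0, 0, -7.1], [0.41, -0.38, -6.18, 0, 0, 0, -7.1], [0.41, -0.38, -6.18, 0, 0, 0, -7.1], [0.41, -0.38, -6.18, 0, 0, 0, -7.1], [0.41, -0.38, -6.18, 0, 0, 0, -7.1]]}}

```text
t: 20.9
eef_pos: [0.5849, 0.0435, 0.2436]
ee_rot: [3.141, -0.0, -0.118]
force: [-0.4, 0.4, -0.3]
width: 0.0259
gripper_force: 0.0
```

Emit:
{"op": "servo_tool", "data": {"deltas": [[0.41, -0.38, -6.18, 0, 0, 0, -7.1], [0.41, -0.38, -6.18, 0, 0, 0, -7.1], [0.41, -0.38, -6.18, 0, 0, 0, -7.1], [0.41, -0.38, -6.18, 0, 0, 0, -7.1], [0.41, -0.38, -6.18, 0, 0, 0, -7.1], [0.41, -0.38, -6.18, 0, 0, 0, -7.1], [0.41, -0.38, -6.18, 0, 0, 0, -7.1], [0.41, -0.38, -6.18, 0, 0, 0, -7.1], [0.41, 0, 0, 0, 0, 0, 0]]}}

```text
t: 21.65
eef_pos: [0.5669, 0.0883, 0.2438]
ee_rot: [3.141, -0.0, 0.874]
force: [-0.1, -0.9, -0.1]
width: 0.0258
gripper_force: 0.0
```

```bash
python3 -c "
from h import *
polar(); go(.566,.0884,.2475,50.2)
f=arm.grab_frame('side'); c=f['color'][135:255,315:445,::-1]
cv2.imwrite('pics/n7.png',cv2.resize(c,None,fx=4.5,fy=4.5,interpolation=cv2.INTER_CUBIC))"
```

```text
t 21.65 r 50.4 ang 49.3 yaw 50.1 z 0.2438 q16 [0.5  1.95] Ft 0.5 Fr -0.7 Fz -0.1 w 0.0258
t 21.65 pos [0.5669 0.0883 0.2438] yaw 50.1 q [ 0.5   0.18 -0.19  0.   -1.2   1.95] F [-0.1 -0.9 -0.1] M [-0.14  0.12  0.05] w 0.0258
turn [ 0.01 -0.02 -0.14] shift [-0.5 -0.8 -3.7]
```

View pics/n7.png

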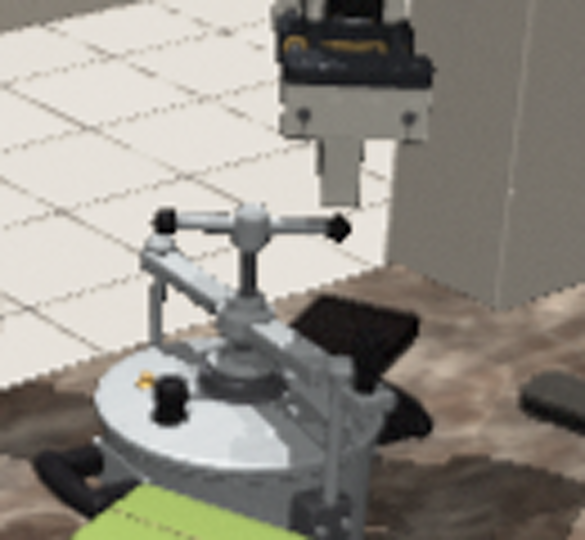

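The ball end is at (340,228), lower again after one full turn. I'll wind in short steps from here and watch the push force.

Emit:
{"op": "servo_tool", "data": {"deltas": [[0.41, -0.5, -0.8, 12, 0, 0, 0], [0.41, 0, 0, 14, 0, 0, 0], [0.41, 0, 0, 11, 0, 0, 0], [0.41, -0.38, 6.18, 0.118, 0, 0, 7.1], [0.41, -0.38, 6.18, 0.118, 0, 0, 7.1], [0.41, -0.38, 6.18, 0.118, 0, 0, 7.1], [0.41, -0.38, 6.18, 0.118, 0, 0, 7.1]]}}

```text
t: 22.28
eef_pos: [0.5803, 0.0678, 0.2053]
ee_rot: [-3.141, 0.001, 0.364]
force: [-1.3, -0.3, -0.5]
width: 0.0262
gripper_force: 0.6
```

Emit:
{"op": "servo_tool", "data": {"deltas": [[0.41, -0.38, 6.18, 0.118, 0, 0, 7.1], [0.41, -0.38, 6.18, 0.118, 0, 0, 7.1], [0.41, -0.38, 6.18, 0.118, 0, 0, 7.1]]}}

```text
t: 22.53
eef_pos: [0.5839, 0.0497, 0.2051]
ee_rot: [3.142, 0.001, -0.008]
force: [0.0, 1.1, 0.1]
width: 0.0257
gripper_force: 0.6
```

Emit:
{"op": "servo_tool", "data": {"deltas": [[0.41, -0.38, 6.18, 0.118, 0, 0, 7.1], [0.41, -0.38, 6.18, 0.118, 0, 0, 7.1], [0.41, -0.38, 6.18, 0.118, 0, 0, 7.1]]}}

```text
t: 22.78
eef_pos: [0.5806, 0.0315, 0.2049]
ee_rot: [3.142, 0.0, -0.38]
force: [-0.7, 2.7, -0.1]
width: 0.0257
gripper_force: 0.7
```

Emit:
{"op": "servo_tool", "data": {"deltas": [[0.41, -0.38, 6.18, 0.118, 0, 0, 7.1], [0.41, -0.38, 6.18, 0.118, 0, 0, 7.1], [0.41, -0.38, 6.18, 0.118, 0, 0, 7.1]]}}

```text
t: 23.03
eef_pos: [0.571, 0.0163, 0.2046]
ee_rot: [-3.141, 0.0, -0.752]
force: [0.5, 4.5, 0.5]
width: 0.0258
gripper_force: 1.8
```

Emit:
{"op": "servo_tool", "data": {"deltas": [[0.41, -0.38, 6.18, 0.118, 0, 0, 7.1], [0.41, -0.38, 6.18, 0.118, 0, 0, 7.1], [0.41, -0.38, 6.18, 0.118, 0, 0, 7.1]]}}

```text
t: 23.28
eef_pos: [0.5572, 0.0061, 0.2046]
ee_rot: [-3.138, 0.001, -1.123]
force: [4.0, 7.7, -1.7]
width: 0.026
gripper_force: 3.3
```

Emit:
{"op": "servo_tool", "data": {"deltas": [[0.41, -0.38, 6.18, 0.118, 0, 0, 7.1], [0.41, -0.2, 3.1, 0.05, 0, 0, 3.5]]}}

```text
t: 23.45
eef_pos: [0.549, 0.0031, 0.2046]
ee_rot: [-3.137, 0.001, -1.309]
force: [6.5, 5.7, -3.7]
width: 0.026
gripper_force: 4.0
```

```bash
python3 -c "
from h import *
polar();print(arm.get_state()['gripper_force'])"
```

```text
t 23.45 r 49.3 ang -72.3 yaw -75.0 z 0.2046 q16 [ 0.36 -0.1 ] Ft -7.9 Fr -3.5 Fz -3.7 w 0.026
3.958044648170471
```

Emit:
{"op": "servo_tool", "data": {"deltas": [[0.41, -0.25, 5, 0.1, 0, 0, 5.7], [0.41, -0.12, 2.5, 0.1, 0, 0, 2.8]]}}

```text
t: 23.62
eef_pos: [0.5423, 0.0018, 0.2046]
ee_rot: [-3.136, 0.002, -1.456]
force: [9.3, 5.6, -4.5]
width: 0.026
gripper_force: 4.6
```

```bash
python3 -c "
from h import *
polar();print(arm.get_state()['gripper_force'])"
```

```text
t 23.62 r 48.9 ang -80.2 yaw -83.4 z 0.2046 q16 [ 0.36 -0.25] Ft -10.1 Fr -4.0 Fz -4.5 w 0.026
4.554910361766815
```

Emit:
{"op": "servo_tool", "data": {"deltas": [[0.41, -0.25, 5, 0, 0, 0, 5.7], [0.41, -0.12, 3.5, 0, 0, 0, 4]]}}

```text
t: 23.78
eef_pos: [0.5346, 0.0016, 0.2046]
ee_rot: [-3.135, 0.003, -1.624]
force: [11.7, 4.9, -6.8]
width: 0.026
gripper_force: 5.6
```

```bash
python3 -c "
from h import *
polar();print(arm.get_state()['gripper_force'])"
```

```text
t 23.78 r 48.4 ang -89.3 yaw -93.1 z 0.2046 q16 [ 0.37 -0.42] Ft -11.8 Fr -4.7 Fz -6.8 w 0.026
5.5573806166648865
```

Emit:
{"op": "servo_tool", "data": {"deltas": [[0.41, 0, 3.4, 0, 0, 0, 4]]}}

```text
t: 23.87
eef_pos: [0.5315, 0.0018, 0.2047]
ee_rot: [-3.135, 0.003, -1.693]
force: [12.8, 3.9, -7.5]
width: 0.026
gripper_force: 5.8
```

```bash
python3 -c "
from h import *
polar();print(arm.get_state()['gripper_force'])"
```

```text
t 23.87 r 48.3 ang -93.0 yaw -97.0 z 0.2047 q16 [ 0.37 -0.49] Ft -12.6 Fr -4.6 Fz -7.5 w 0.026
5.841276794672012
```

Emit:
{"op": "servo_tool", "data": {"deltas": [[0.41, 0, -5.5, 0, 0, 0, 0], [0.41, 0, 0, 0, 0, 0, 0]]}}

```text
t: 24.03
eef_pos: [0.534, -0.0006, 0.2041]
ee_rot: [3.141, -0.001, -1.687]
force: [0.4, -0.3, -0.6]
width: 0.0259
gripper_force: 0.0
```

```bash
python3 -c "
from h import *
polar();print(arm.get_state()['gripper_force'])"
```

```text
t 24.03 r 50.6 ang -90.0 yaw -96.7 z 0.2041 q16 [ 0.37 -0.48] Ft -0.4 Fr 0.3 Fz -0.6 w 0.0259
0.0
```

Clear of the bar now. I'll open slightly, lift away and check that the bridge is still home.

Emit:
{"op": "servo_tool", "data": {"deltas": [[0.41, 0, 0, -12, 0, 0, 0], [0.41, 0, 0, -25, 0, 0, 0], [0.41, 0, 0, -35, 0, 0, 0], [0.41, 0, 0, -35, 0, 0, 0], [0.41, 20, 0, -10, 0, 0, 0], [0.41, 35, 0, 0, 0, 0, 0], [0.41, 35, 0, 0, 0, 0, 0], [0.41, 35, 0, 0, 0, 0, 0], [0.41, 0, 0, 0, 0, 0, 0]]}}

```text
t: 24.78
eef_pos: [0.5177, -0.129, 0.3211]
ee_rot: [3.14, -0.001, -1.689]
force: [0.1, -0.2, -0.1]
width: 0.0257
gripper_force: 0.0
```

```bash
python3 - <<'E'
from h import *
f=arm.grab_frame("top"); s=arm.get_state(); print(s["eef_pos"],s["force"])
# dark-knob position now vs home estimate, and bystanders
g=cv2.cvtColor(f["color"],cv2.COLOR_RGB2GRAY)
u,v=pix(f,(.6528,.033,.204)).round().astype(int); w=g[v-7:v+8,u-7:u+8].astype(float)
m=np.clip(90-w,0,None); yy,xx=np.mgrid[-7:8,-7:8]
uu,vv=u+(m*xx).sum()/m.sum(),v+(m*yy).sum()/m.sum(); print("knob",atz(f,uu,vv,.204).round(4))
for q in["screw_nut","kitchen_timer","spice_jar","mug"]:
    for d in arm.recognise(q,f)[:1]: print(q,round(d["conf"],2),world(f,d["at"]).round(3))
E
```

```text
[ 0.51809034 -0.12739714  0.32095519] [-0.15174741  0.14824682  0.41136475]
knob [0.6524 0.0336 0.204 ]
screw_nut 0.89 [0.604 0.044 0.168]
kitchen_timer 0.76 [ 0.486 -0.252  0.03 ]
spice_jar 0.68 [ 0.638 -0.228  0.101]
mug 0.77 [0.772 0.057 0.051]
```

The knob is still at its home position and the bystanders have not moved. I'm handing the job in.

```bash
python3 -c "
from station import arm
print(arm.job_done())"
```

```text
the job is handed in; nothing more can be done
None
```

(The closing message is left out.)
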